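# Close up the dryer console and hold its start knob in

## Task

Finish closing up the coin dryer's control console: first swing the hasp over until it lies flat on the panel with the staple through its slot, then take the loose knob, turn it so the flat in its bore matches the flat of the D-shaft, and push it fully home. Press the knob on to the end of its push-to-start travel and finish while still holding it pressed in, without letting go. Leave the screwdriver, the padlock and the screw jar where they are.

Things in the scene. Friction and masses are not known exactly. Their poses are not given: they have to be found in the camera images.
- console: White control console of a coin dryer, fixed, lying on its back on the bench, control panel facing straight up. 200 mm (x) by 595 mm (y) by 85 mm high; origin at the centre of its underside, z up, -x its front edge. The flat panel is at z = 85 mm. A coin meter box stands 55 mm higher at the -y end (y = -191 to -296 mm). D-shaft at x = 0, y = 170 mm. Hasp at y = -40 mm.
- hasp (a joint): Angle of the steel hasp leaf (88 mm long, 34 wide, 3 thick) about its hinge pin, rad: 0 = closed, flat on the panel, pointing to the console's +x, staple through its slot; pi/2 = upright; 2.4 = fully open, leaning out over the front edge. Starts open, at 1.6 to 2.0. No spring: it stays where it is left (friction 0.035 N m).
- hasp_pin (a point): Middle of the hasp's hinge pin, on the console's front rail, 2.5 mm above the panel (console x = -88, y = -40 mm). Axes as the console's: the pin lies along y; the closed leaf points to +x.
- hasp_end (a point): Middle of the free end of the hasp leaf, 88 mm from the pin. Axes: x along the leaf away from the pin, z out of the face that is uppermost when closed (it looks to the robot when the leaf is upright). The leaf is solid up to 51 mm from the pin; then its slot, 12 mm wide, runs to 78 mm.
- staple_top (a point): Top of the steel wire staple fixed on the panel, 63 mm from the hinge pin along the console's +x. The staple is 19 mm long (along x), 5 mm wide and stands 19.5 mm above the panel, 15 mm above the closed leaf; press the leaf down on its solid part, between staple and pin.
- shaft_tip (a point): Centre of the end of the bare metal D-shaft standing up from the panel: 10 mm diameter, one flat 1.5 mm from its axis, chamfered end, 24 mm tall at rest. A thin grey disc at its foot has a red index on the flat's side. Axes: x straight out of the flat, z up. Stiff to turn (0.4 N m), so turn the knob to suit it; the flat faces within 0.7 rad of the console's +x.
- start_switch (a joint): How far the shaft is pushed straight down into the panel, m: 0 at rest, 0.006 at its stop. Spring: 4 N to start moving, 10 N at the stop.
- knob: Loose white knob standing upright on the bench, bore down, 45 g. Origin at the centre of its underside, on the bore's axis, z up. Round grey skirt 56 mm across, 5 mm thick, at the bottom; across it a bar grip 20 mm wide (y), about 50 long (x), parallel sides, reaching 32 mm above the underside. A red line on top and down one end marks the +x end.
- knob_bore (a point): Centre of the mouth of the knob's blind D-bore, in its underside (axes as the knob's). 11 mm diameter (0.5 mm clearance all round, chamfered mouth), 16 mm deep; the flat is on the red-marked +x side, so the red mark must point the way the shaft's flat faces. Fully home it lies 16 mm below the shaft's tip, 8 mm above the panel (2 mm with the shaft at its stop).
- knob_mark (a point): The red mark on the end face of the knob's bar grip, 25.5 mm from the bore's axis on the +x side, 16 mm above the underside; axes as the knob's.
- screwdriver: Bystander: screwdriver, 190 mm long, red handle, lying on the bench in front of the console; origin under its middle.
- padlock: Bystander: small brass padlock with a steel shackle lying on the console's panel beside the coin meter box; body 30 by 44 by 20 mm plus the shackle; origin under the middle of its brass body.
- screw_jar: Bystander: low blue jar of screws with a white lid, 64 mm across, 65 mm tall, standing on the bench; origin under its middle.

How it is judged:
By the outcome, as a careful person would: the job done as asked, in the order asked, and still so for the second after the job is handed in, while the arm keeps its last pose, push and grip.
It also fails if it takes over 62 s, if anything falls off the work surface, if the arm or the gripper's body presses on something with over 40 N, if the wrist force passes 120 N, or if a joint passes its speed limit or range.

## Robot

A 7-joint arm with a two-finger parallel gripper is mounted at the origin on the work surface. World frame = base frame: x ahead of the robot, y to its left, z up, the work surface at z = 0. Lengths are in m, angles in degrees, forces in N, time in s.
With the tool pointing down it reaches from about 0.425 to 0.8 m from the base axis. Payload 8.3 kg.
Tool frame: the origin (TCP) lies midway between the tips of the shut fingers; the grasp point (between the pads) lies 19 mm behind it; z points along the fingers, y is the line along which they close (so a half turn about z gives the same grasp; the last joint's range is limited). The gripper opens to 85 mm and grips with 20 to 120 N. Pads are 22 mm wide; open, the fingers measure 114 mm over their backs; the gripper's body (76 mm by 85 mm) begins 54 mm behind the grasp point. The pads swing forward as they close: fully open they stand 13 mm farther back than shut.
Start: joints at [-71.557, 21.967, 0.94, 78.501, -0.361, 79.538, -2.664], TCP at [0.235, 0.579, 0.231] pointing down, gripper open.
Joint ranges: [-169.22, 169.22], [-14.56, 117.87], [-87.37, 89.26], [10.42, 133.3], [-82.24, 262.24], [0.94, 117.77], [-172.7, 172.7]. Speed limits (degrees/s): [136.94, 136.94, 172.46, 172.46, 180, 180, 180].

## Interface

Orientations are given as [roll, pitch, yaw] about the fixed x, y, z axes, in that order (R = Rz(yaw) Ry(pitch) Rx(roll)).
In Python, from workcell import manip gives the robot as it stands.
- The arm moves only by the shell command python3 -m handwheel 'ROWS' [OPENING]. ROWS is JSON, a list of rows, each an object with "translation": the shift along the tool's x, y, z in cm, a list of three; "roll": the turn about the tool's z in rad. In form: [{"translation": [dx, dy, dz], "roll": roll}, ...]. A call has 1 to 20 rows; each row shifts and turns the commanded pose from where the row before left it, along the tool's axes as they then stand; what a row does not reach is not made up. A row lasts 1/12 s, in which the tool goes at most 41.7 mm and 7.16 degrees, less where a joint would pass 70% of its speed; a pose out of reach is approached as far as the arm can. A call with a gripper value outside its range is refused whole. OPENING is the finger opening in cm, from 0 to 8.54, set as the call begins (- or left out, the last holds). The fingers move at their own pace and stop on an object; the grip force is fixed at half the most. Time passes only in rows, so rows that do not move let the fingers close. It gives the time, the measured TCP pose, the force, the opening and the grip force at its end, in the units of the state.
- manip.state(): the state, without advancing time (a new reading comes with each control period).
- manip.capture(name): name is "scene" or "top" or "wrist"; returns the picture (384x512x3 uint8, red, green, blue); there is no depth.
- manip.camera_model(name): a dict with "intrinsics" (3x3 intrinsics, pixels), "k1" (the pictures are not rectified: a ray, as slopes to the right and down, at radius r is drawn at 1 + k1 r^2 times it, then the intrinsics apply), "rvec" (rotation vector, rad) and "tvec" (3), from world to camera coordinates, as OpenCV has them. Camera axes: x right, y down, z forward; pixel columns grow to the right and rows downward; lengths in m; the calibration is good to about 2 mm. A picture is of the moment at which its call begins: read the wrist's pose just before it. camera_model takes no time and is no camera call; for the wrist camera it gives the pose at the moment of the call.
- manip.hand_in(): hands the job in; it is judged then, once.
Trained networks look in the newest picture that a camera, given by its name, has taken for a name from the list of things; names that differ only in an ending like _2 or _b are one class to them, and where a whole thing is asked for, a point or a joint stands for the part that bears it (a point fixed in the world has none). Each returns a list of dicts, best first, with "p" (0 to 1); they miss things now and then, are a little off and sometimes report something else, mostly with a low value. They report only what shows in the picture. A call takes as long as a camera call.
- manip.look_for(camera, query): "at" ([column, row] in pixels, amid what is visible of it).
- manip.spot_point(camera, query): "at" ([column, row] in pixels: a listed point, or the origin of a listed thing).
The state is a dict: "time": time; "qpos": joint angles; "qd": joint speeds; "joint_efforts": joint torques, N m; "ee_pos": TCP position; "eef_rot": TCP orientation; "wrist_force": force on the tool from outside, world axes, zero at the start; "torque": the same for the moment, N m; "width": finger opening in m; "gripper_force": force on a finger pad.
Only numpy, scipy, OpenCV 4.12 (cv2) and the standard library are available. Lean on these libraries where they do the work, as an engineer would, in place of code of your own. Each camera call takes 0.05 s, during which the arm holds its last target. There are 200 camera calls.

## Working session

There is one attempt and no reset: what is moved stays moved. The work goes in short steps, Python scripts to look and compute and a shell command to move; the robot and the scene stay as the last step left them, time stands still between calls to the robot, and variables do not carry over. Pictures are saved under pics/ and viewed, at most 10 in all, crops included, and the job is handed in when it is done.

```bash
mkdir -p pics
cat > h.py <<'E'
import numpy as np, cv2
from workcell import manip
from scipy.spatial.transform import Rotation as Ro
def ray(cam,px,m=None):
    m=m or manip.camera_model(cam)
    K=np.array(m["intrinsics"]);R=cv2.Rodrigues(np.array(m["rvec"],float))[0];t=np.array(m["tvec"],float).ravel()
    d=np.array([(px[0]-K[0,2])/K[0,0],(px[1]-K[1,2])/K[1,1]]);u=d.copy()
    for _ in range(20): u=d/(1+m["k1"]*(u@u))
    v=R.T@np.array([u[0],u[1],1]);return -R.T@t,v/np.linalg.norm(v)
def onz(cam,px,z,m=None):
    o,v=ray(cam,px,m);return o+v*(z-o[2])/v[2]
def tri(rs):
    A=sum(np.eye(3)-np.outer(v,v) for o,v in rs);b=sum((np.eye(3)-np.outer(v,v))@o for o,v in rs);p=np.linalg.solve(A,b)
    return p,[np.linalg.norm(np.cross(v,p-o)) for o,v in rs]
def proj(cam,P,m=None):
    m=m or manip.camera_model(cam);R=cv2.Rodrigues(np.array(m["rvec"],float))[0];c=R@np.array(P)+np.array(m["tvec"]).ravel();u=c[:2]/c[2];u=u*(1+m["k1"]*(u@u));K=np.array(m["intrinsics"]);return K[:2,:2]@u+K[:2,2]
E
python3 - <<'E'
from h import *
ims=[manip.capture(c) for c in("scene","top")]
for c,i in zip(("scene","top"),ims):
    cv2.imwrite(f"pics/{c}0.png",i[:,:,::-1])
    o,v=ray(c,(256,192));print(c,o.round(3),v.round(2))
    for q in "console hasp_pin hasp_end staple_top shaft_tip knob knob_bore knob_mark screwdriver padlock screw_jar".split():
        print(c,q,[(np.round(d["at"],1).tolist(),round(d["p"],2)) for d in manip.spot_point(c,q)[:2]])
print(manip.state())
E
```

```text
scene [ 1.208 -0.007  0.837] [-0.66  0.07 -0.75]
scene console [([179.5, 240.0], 0.63), ([243.3, 215.3], 0.2)]
scene hasp_pin [([166.4, 190.7], 0.8)]
scene hasp_end [([340.8, 201.9], 0.54), ([164.8, 165.6], 0.53)]
scene staple_top [([241.7, 214.4], 0.7), ([166.0, 203.9], 0.6)]
scene shaft_tip [([241.8, 216.4], 0.44)]
scene knob [([340.1, 198.5], 0.71), ([167.1, 192.5], 0.67)]
scene knob_bore [([337.6, 196.5], 0.6)]
scene knob_mark [([341.7, 204.1], 0.78)]
scene screwdriver []
scene padlock [([119.7, 220.1], 0.65)]
scene screw_jar [([362.4, 240.1], 0.95)]
top [0.381 0.081 1.145] [ 0.12 -0.02 -0.99]
top console [([338.4, 156.8], 0.75)]
top hasp_pin [([358.3, 189.9], 0.55)]
top hasp_end [([365.0, 189.1], 0.42)]
top staple_top [([360.5, 159.5], 0.55), ([356.6, 188.3], 0.45)]
top shaft_tip [([276.3, 138.5], 0.41)]
top knob [([155.9, 191.7], 0.64)]
top knob_bore [([157.4, 193.4], 0.71)]
top knob_mark [([150.5, 183.7], 0.9)]
top screwdriver []
top padlock [([404.5, 145.5], 0.89)]
top screw_jar [([140.4, 136.4], 0.62)]
{'time': 1.2, 'qpos': array([-71.55506765,  21.96532864,   0.94004326,  78.50010566,
        -0.36348104,  79.53743724,  -2.66392696]), 'qd': array([-0.06362906, -0.08626047, -0.01153415,  0.05857246,  0.0210835 ,
        0.10850015,  0.031122  ]), 'joint_efforts': array([-5.94585254e-04, -6.27341652e+01,  8.42928439e-01, -3.72082686e+01,
        1.67218619e-02,  2.98236933e-03,  1.43279573e-05]), 'ee_pos': array([0.23456555, 0.57930527, 0.23130645]), 'eef_rot': array([-1.79999732e+02, -5.82612264e-03,  1.57953317e+02]), 'wrist_force': array([ 0.6923135 , -0.58248795, -0.49851061]), 'torque': array([-0.04130457,  0.00197845, -0.01692809]), 'gripper_force': 0.0, 'width': 0.08553318673124892}
```

```bash
python3 -c "
import cv2,numpy as np
a=cv2.imread('pics/scene0.png');b=cv2.imread('pics/top0.png')
cv2.imwrite('pics/a.png',cv2.resize(a,(800,600)));cv2.imwrite('pics/b.png',cv2.resize(b,(800,600)))"
```

```text
(no output)
```

View pics/a.png

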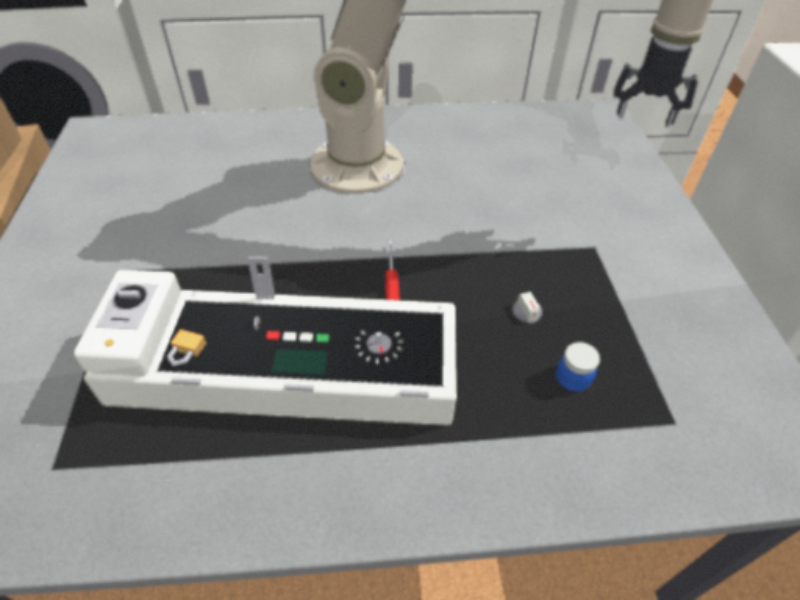

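View pics/b.png

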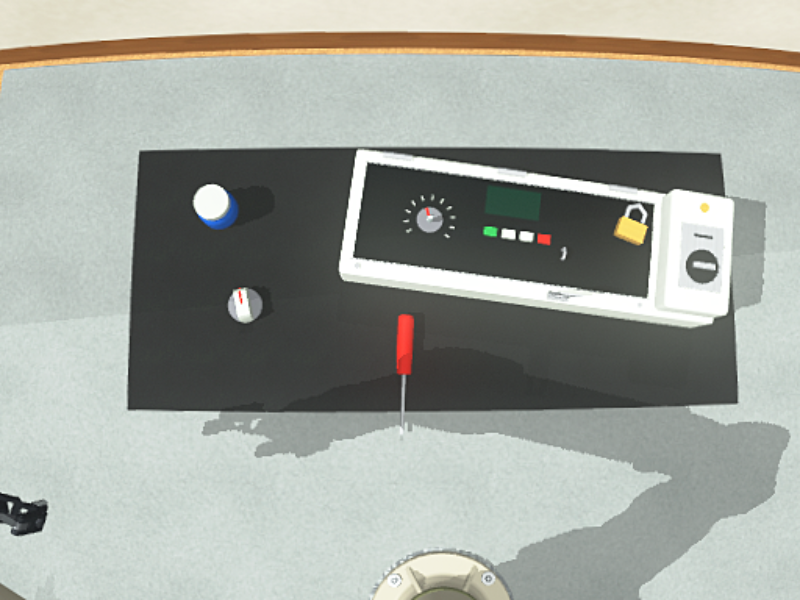

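The scene view shows the console with its upright hasp at (260,275), the shaft at (378,345) and the knob at (527,307). The top view shows the knob at (244,304), the shaft at (430,218) with its red index pointing up the picture, the staple at (563,253) and the hasp edge-on at (565,295).

Run:
```python
from h import *
T={"pin":((166.4,190.7),(358.3,189.9)),"end":((164.8,165.6),(365,189.1)),"staple":((166,203.9),(360.5,159.5)),"shaft":((241.8,216.4),(276.3,138.5)),"bore":((337.6,196.5),(157.4,193.4)),"mark":((341.7,204.1),(150.5,183.7)),"jar":((362.4,240.1),(140.4,136.4)),"padlock":((119.7,220.1),(404.5,145.5))}
Z=dict(pin=.0875,end=.175,staple=.1045,shaft=.109,bore=0,mark=.016,jar=0,padlock=.085)
for k,(s,t) in T.items():
    p,e=tri([ray("scene",s),ray("top",t)]);print(k,p.round(4),np.round(e,4),"z-plane scene",onz("scene",s,Z[k]).round(4),"top",onz("top",t,Z[k]).round(4))
# knob mark on the top: ends of red line; colour based
im=cv2.imread("pics/top0.png").astype(int);b,g,r=im[...,0],im[...,1],im[...,2]
red=(r>150)&(g<110)&(b<110)
for n,(x0,x1,y0,y1),z in (("knobred",(140,172,175,210),.032),("disc",(262,292,125,152),.087)):
    ys,xs=np.nonzero(red[y0:y1,x0:x1]);pts=np.c_[xs+x0,ys+y0];print(n,len(pts),pts.min(0) if len(pts) else'',pts.max(0) if len(pts) else '')
    if len(pts)>2:
        W=np.array([onz("top",q,z)[:2] for q in pts]);c=W.mean(0);u,s,v=np.linalg.svd(W-c);print(c.round(4),v[0].round(3),(s/np.sqrt(len(W))).round(4), np.degrees(np.arctan2(v[0][1],v[0][0])))
# console panel edges corners (800px coords)
for q in((367,163),(355,262),(648,297),(660,191)): print(onz("top",(q[0]*.64,q[1]*.64),.085).round(4))
```

```text
pin [ 0.5142 -0.1842  0.0813] [0.0031 0.0031] z-plane scene [ 0.5192 -0.1859  0.0875] top [ 0.5134 -0.1796  0.0875]
end [ 0.5048 -0.176   0.1695] [0.0014 0.0014] z-plane scene [ 0.5102 -0.1761  0.175 ] top [ 0.5041 -0.1731  0.175 ]
staple [ 0.5832 -0.1809  0.1068] [0.002 0.002] z-plane scene [ 0.5817 -0.1794  0.1045] top [ 0.5837 -0.1836  0.1045]
shaft [0.6352 0.0162 0.1007] [0.0007 0.0007] z-plane scene [0.6417 0.0166 0.109 ] top [0.6331 0.016  0.109 ]
bore [0.516  0.3121 0.0164] [0.0009 0.0009] z-plane scene [0.5022 0.3194 0.    ] top [ 0.5178  0.3145 -0.    ]
mark [0.5405 0.3261 0.0092] [0.0048 0.0048] z-plane scene [0.5461 0.3183 0.016 ] top [0.5406 0.3295 0.016 ]
jar [ 0.6663  0.3576 -0.0007] [0.0061 0.0061] z-plane scene [0.6667 0.3509 0.    ] top [0.6677 0.3636 0.    ]
padlock [ 0.6202 -0.2965  0.0963] [0.0008 0.0008] z-plane scene [ 0.6114 -0.3     0.085 ] top [ 0.6228 -0.3015  0.085 ]
knobred 9 [153 184] [154 193]
[0.5253 0.3185] [-0.987 -0.16 ] [0.007  0.0007] -170.81516918265396
disc 8 [273 133] [274 137]
[0.6462 0.0215] [-0.991 -0.132] [0.0033 0.0011] -172.43782573291534
[0.7248 0.114  0.085 ]
[0.5684 0.1319 0.085 ]
[ 0.5124 -0.3212  0.085 ]
[ 0.6829 -0.3527  0.085 ]
```

```bash
cat >> h.py <<'E'
def to(P,yaw=None):
    s=manip.state();R=Ro.from_euler('xyz',s["eef_rot"],degrees=True).as_matrix()
    print("pose",s["ee_pos"].round(4),s["eef_rot"].round(2),"tool cm:",(R.T@(np.array(P)-s["ee_pos"])*100).round(2), "" if yaw is None else "roll %.3f"%np.radians(-((yaw-s["eef_rot"][2]+180)%360-180)))
E
python3 -m handwheel '[{"translation":[-3.47,-1.5,-0.2],"roll":0},{"translation":[-3.47,-1.5,-0.2],"roll":0},{"translation":[-3.47,-1.5,-0.2],"roll":0},{"translation":[-3.47,-1.5,-0.2],"roll":0},{"translation":[-3.47,-1.5,-0.2],"roll":0},{"translation":[-3.47,-1.5,-0.2],"roll":0},{"translation":[-3.47,-1.5,-0.2],"roll":0},{"translation":[-3.47,-1.5,-0.2],"roll":0},{"translation":[-3.47,-1.5,-0.2],"roll":0},{"translation":[-3.47,-1.5,-0.2],"roll":0},{"translation":[0,0,0],"roll":-0.087},{"translation":[0,0,0],"roll":-0.087},{"translation":[0,0,0],"roll":-0.087},{"translation":[0,0,0],"roll":0},{"translation":[0,0,0],"roll":0}]' 0
cat > lk.py <<'E'
import sys
from h import *
n=sys.argv[1];m=manip.camera_model("wrist");i=manip.capture("wrist")
cv2.imwrite(f"pics/w{n}.png",i[:,:,::-1])
o,v=ray("wrist",(256,192),m);print("cam",o.round(3),v.round(2),m["intrinsics"][0][0])
for a in sys.argv[2:]:
    q,z=a.split("=");z=float(z)
    print(q,[(np.round(d["at"],1).tolist(),round(d["p"],2),onz("wrist",d["at"],z,m).round(4).tolist()) for d in manip.spot_point("wrist",q)[:2]])
E
python3 lk.py 1 knob=0 knob_bore=0 knob_mark=0.016 shaft_tip=.109
python3 -c "
import cv2;cv2.imwrite('pics/w1b.png',cv2.resize(cv2.imread('pics/w1.png'),(800,600)))"
```

```text
time: 2.45
ee_pos: [0.4999, 0.31, 0.2513]
eef_rot: [180.0, -0.0, 172.8]
wrist_force: [-0.3, 1.1, -0.4]
width: 0.0001
gripper_force: 0.0
cam [0.428 0.319 0.393] [ 0.27 -0.03 -0.96] 280.8457283762798
knob [([259.6, 168.7], 0.9, [0.5069, 0.3158, 0.0])]
knob_bore [([258.0, 172.9], 0.79, [0.5127, 0.3128, 0.0])]
knob_mark [([265.0, 195.0], 0.55, [0.5418, 0.3189, 0.016])]
shaft_tip []
```

View pics/w1b.png

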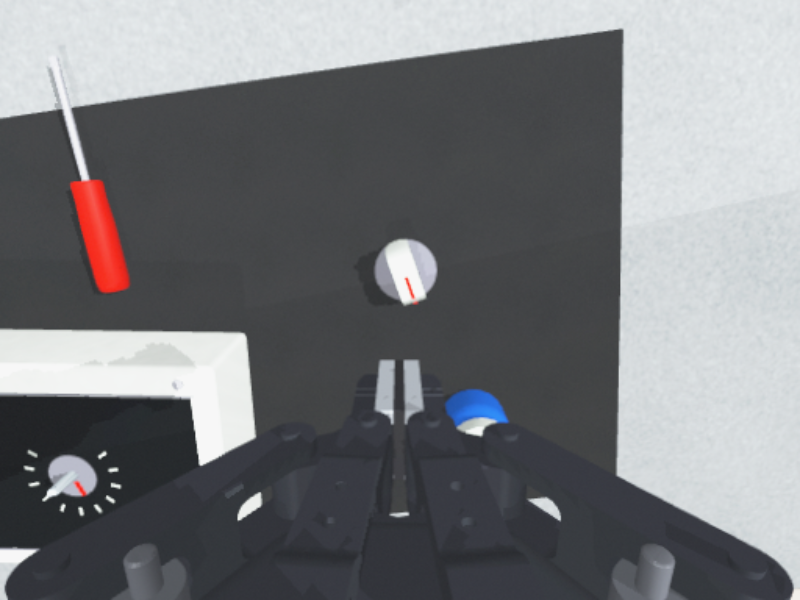

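The wrist view shows the knob skirt centred at (406,269), the knob's red line running (407,279)→(416,302), the shaft disc at (73,475) and its red index around (80,488).

Run:
```python
from h import *
m=manip.camera_model("wrist");k=.64
im=cv2.imread("pics/w1.png").astype(int);b,g,r=im[...,0],im[...,1],im[...,2]
red=(r-np.maximum(g,b))>70
def blob(x0,x1,y0,y1,z):
    ys,xs=np.nonzero(red[y0:y1,x0:x1]);p=np.c_[xs+x0,ys+y0];W=np.array([onz("wrist",q,z,m)[:2] for q in p]);w=(r-np.maximum(g,b))[p[:,1],p[:,0]];c=(W*w[:,None]).sum(0)/w.sum();v=np.linalg.svd(W-c)[2][0];v*=np.sign(v[0]);print(len(p),"c",c.round(4),"dir",np.degrees(np.arctan2(v[1],v[0])).round(1),W.min(0).round(4),W.max(0).round(4));return c
kc=onz("wrist",(406*k,269*k),.005,m);print("skirt c",kc.round(4))
c=blob(240,290,165,200,.032);d=c-kc[:2];print("mark yaw",np.degrees(np.arctan2(d[1],d[0])))
dc=onz("wrist",(73*k,475*k),.087,m);print("disc c",dc.round(4))
c=blob(35,70,290,325,.087);d=c-dc[:2];print("index yaw",np.degrees(np.arctan2(d[1],d[0])),np.linalg.norm(d))
print("tip (48,493)",onz("wrist",(48*k,493*k),.109,m).round(4))
for n,(x0,x1,y0,y1) in {"knob":(225,295,140,205),"disc":(15,85,275,340)}.items():
    cv2.imwrite(f"pics/c_{n}.png",cv2.resize(im[y0:y1,x0:x1].astype(np.uint8),None,fx=5,fy=5,interpolation=cv2.INTER_CUBIC))
a=[cv2.imread(f"pics/c_{n}.png") for n in("knob","disc")];cv2.imwrite("pics/c12.png",np.hstack(a))
```

```text
skirt c [0.5108 0.3157 0.005 ]
31 c [0.5228 0.3171] dir 11.6 [0.5127 0.314 ] [0.5357 0.3208]
mark yaw 6.249960541177345
disc c [0.6318 0.021  0.087 ]
34 c [0.6449 0.0223] dir 8.7 [0.638  0.0195] [0.6524 0.0253]
index yaw 5.732251439542149 0.013116784299725254
tip (48,493) [0.631  0.0169 0.109 ]
```

View pics/c12.png

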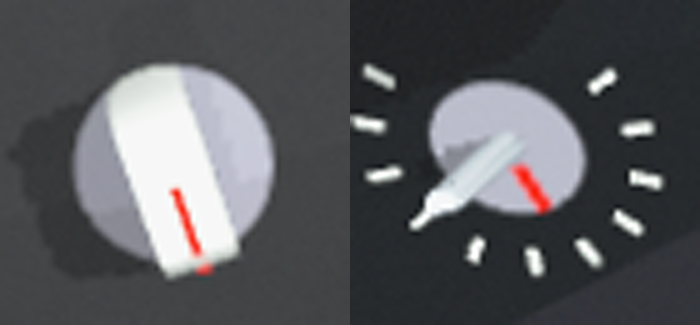

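The crops confirm that the knob's red line is about parallel to its bar, and that the disc index points nearly to +x. Now over to the hasp.

```bash
python3 -m handwheel '[{"translation":[-0.08,-3.73,0],"roll":0},{"translation":[-0.08,-3.73,0],"roll":0},{"translation":[-0.08,-3.73,0],"roll":0},{"translation":[-0.08,-3.73,0],"roll":0},{"translation":[-0.08,-3.73,0],"roll":0},{"translation":[-0.08,-3.73,0],"roll":0},{"translation":[-0.08,-3.73,0],"roll":0},{"translation":[-0.08,-3.73,0],"roll":0},{"translation":[-0.08,-3.73,0],"roll":0},{"translation":[-0.08,-3.73,0],"roll":0},{"translation":[-0.08,-3.73,0],"roll":0},{"translation":[-0.08,-3.73,0],"roll":0},{"translation":[-0.08,-3.73,0],"roll":0},{"translation":[0,0,0],"roll":0},{"translation":[0,0,0],"roll":0}]' 0
python3 lk.py 2 hasp_pin=.0875 hasp_end=.174 staple_top=.1045 shaft_tip=.109
python3 -c "
import cv2;cv2.imwrite('pics/w2b.png',cv2.resize(cv2.imread('pics/w2.png'),(800,600)))"
```

```text
time: 3.95
ee_pos: [0.4496, -0.175, 0.2515]
eef_rot: [-180.0, 0.0, 172.6]
wrist_force: [-0.3, 0.6, 0.1]
width: -0.0002
gripper_force: 0.0
cam [ 0.378 -0.165  0.393] [ 0.28 -0.03 -0.96] 280.8457283762798
hasp_pin [([261.1, 231.1], 0.91, [0.5138, -0.176, 0.0875])]
hasp_end []
staple_top []
shaft_tip [([431.2, 306.9], 0.51, [0.6298, 0.0161, 0.109])]
```

View pics/w2b.png

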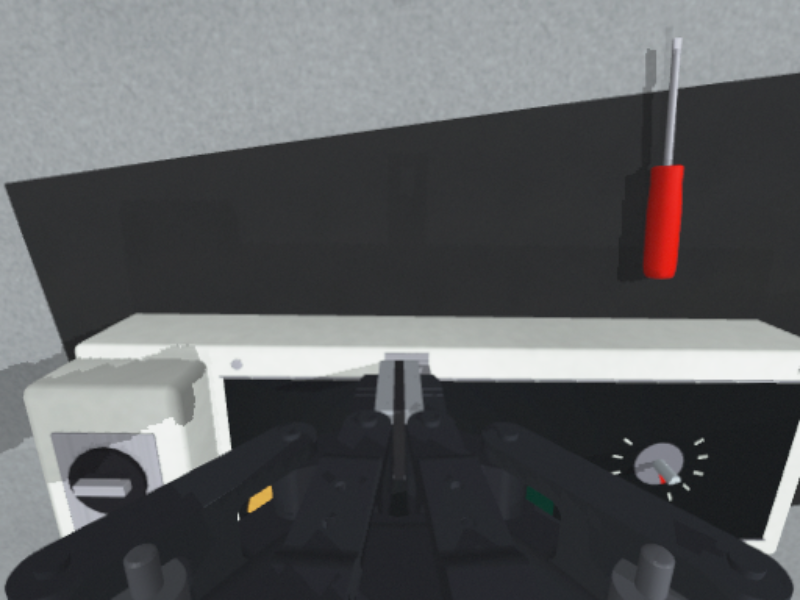

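The hinge is at (406,357), directly under the finger line; the leaf itself is hidden behind the fingers. Lower in front of it and push.

```bash
python3 -m handwheel '[{"translation":[0,0.06,2.53],"roll":0},{"translation":[0,0.06,2.53],"roll":0},{"translation":[0,0.06,2.53],"roll":0},{"translation":[0,0.06,2.53],"roll":0},{"translation":[0,0.06,2.53],"roll":0},{"translation":[0,0,0],"roll":0},{"translation":[-1.5,0,0],"roll":0},{"translation":[-1.5,0,0],"roll":0},{"translation":[-1.0,0,0],"roll":0},{"translation":[-1.0,0,0],"roll":0},{"translation":[-1.0,0,0],"roll":0},{"translation":[0,0,0],"roll":0}]' 0
python3 - <<'E'
from h import *
i=manip.capture("scene");cv2.imwrite("pics/s3.png",cv2.resize(i[130:260,90:290,::-1],(800,520),interpolation=cv2.INTER_CUBIC))
E
```

```text
time: 5.2
ee_pos: [0.5123, -0.1763, 0.1257]
eef_rot: [-180.0, 0.1, 173.0]
wrist_force: [-0.0, 0.0, 0.2]
width: 0.0001
gripper_force: 0.0
```

View pics/s3.png

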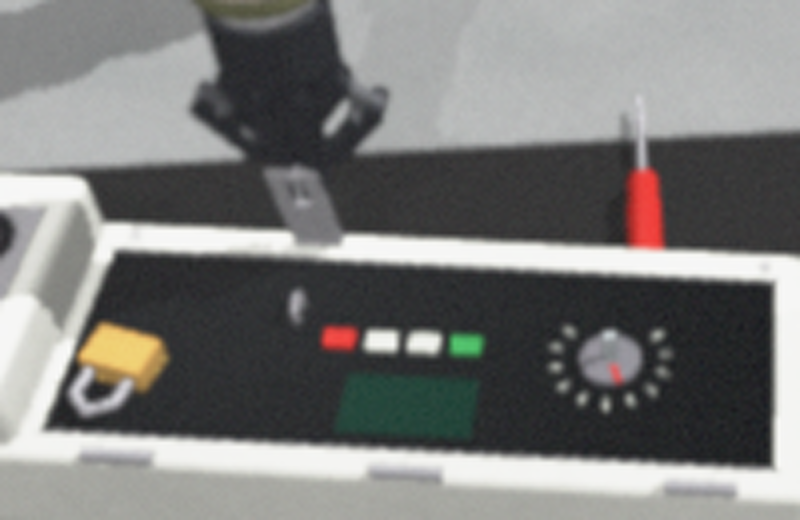

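The leaf stands just ahead of the fingers at (305,205), with the staple at (297,305) in line. Continue over and down.

```bash
python3 -m handwheel '[{"translation":[-1.0,0,0],"roll":0},{"translation":[-1.0,0,0],"roll":0},{"translation":[-0.8,0,0.3],"roll":0},{"translation":[0,0,0.7],"roll":0},{"translation":[0,0,0.7],"roll":0},{"translation":[0,0,0.7],"roll":0},{"translation":[0,0,0.5],"roll":0},{"translation":[0,0,0.5],"roll":0},{"translation":[0,0,0],"roll":0},{"translation":[0,0,0],"roll":0}]' 0
```

```text
time: 6.08
ee_pos: [0.5375, -0.1803, 0.0903]
eef_rot: [180.0, -0.1, 172.9]
wrist_force: [0.1, -0.3, -0.6]
width: 0.0003
gripper_force: 0.0
```

```bash
python3 -m handwheel '[{"translation":[0,0,0.1],"roll":0},{"translation":[0,0,0.1],"roll":0},{"translation":[0,0,0.1],"roll":0},{"translation":[0,0,0],"roll":0},{"translation":[0,0,0],"roll":0}]' 0
python3 - <<'E'
from h import *
i=manip.capture("scene");cv2.imwrite("pics/s4.png",cv2.resize(i[150:250,110:260,::-1],(780,520),interpolation=cv2.INTER_CUBIC))
E
```

```text
time: 6.5
ee_pos: [0.5381, -0.1805, 0.0891]
eef_rot: [180.0, 0.0, 172.9]
wrist_force: [-5.2, 2.1, 11.2]
width: 0.0003
gripper_force: 5.6
```

View pics/s4.png

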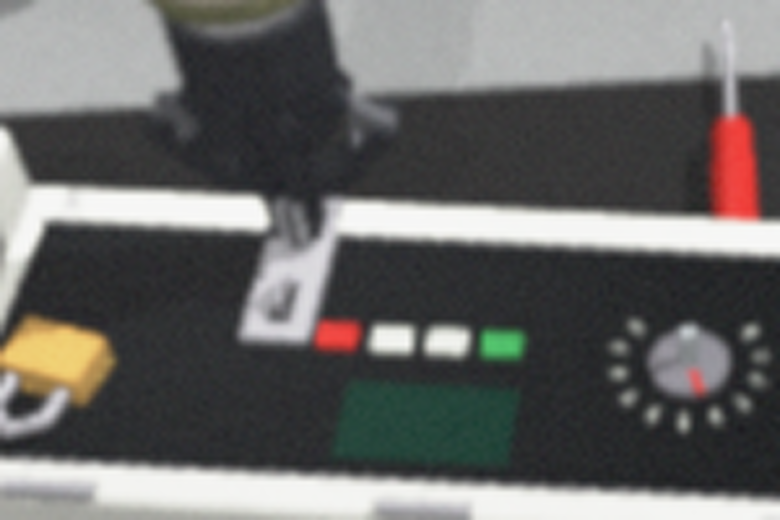

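The leaf lies flat with the staple showing through its slot at (280,300). Retract, then view the shaft from close by.

```bash
python3 -m handwheel '[{"translation":[0,0,-1.5],"roll":0},{"translation":[0,0,-3],"roll":0},{"translation":[0,0,-3],"roll":0},{"translation":[0,0,-3],"roll":0},{"translation":[0,0,-2.6],"roll":0},{"translation":[-1.24,3.0,0],"roll":0},{"translation":[-1.24,3.0,0],"roll":0},{"translation":[-1.24,3.0,0],"roll":0},{"translation":[-1.24,3.0,0],"roll":0},{"translation":[-1.24,3.0,0],"roll":0},{"translation":[-1.24,3.0,0],"roll":0},{"translation":[-1.24,3.0,0],"roll":0},{"translation":[0,0,0],"roll":0},{"translation":[0,0,0],"roll":0}]' 0
python3 lk.py 5 shaft_tip=.109 
python3 -c "
import cv2
from h import *
i=manip.capture('scene');a=cv2.resize(i[150:250,110:260,::-1],(390,260));b=cv2.imread('pics/w5.png');cv2.imwrite('pics/w5b.png',np.vstack([cv2.resize(a,(480,320)),cv2.resize(b[110:230,160:340],(480,270) if 0 else (480,280))]))"
```

```text
time: 7.72
ee_pos: [0.6504, 0.0204, 0.2178]
eef_rot: [180.0, -0.1, 173.2]
wrist_force: [0.2, -0.3, 0.2]
width: -0.0
gripper_force: 0.0
cam [0.579 0.029 0.36 ] [ 0.27 -0.03 -0.96] 280.8457283762798
shaft_tip [([248.3, 174.6], 0.54, [0.633, 0.0165, 0.109])]
```

View pics/w5b.png

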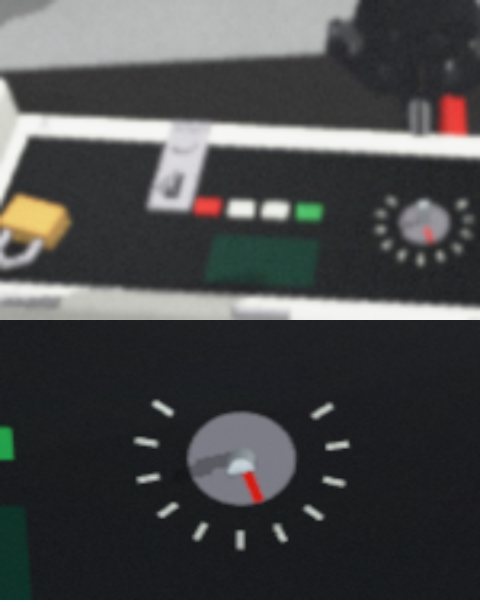

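The hasp stays flat and the staple shows through it. In the lower crop the disc is centred near (242,458), with its red index at (253,487) pointing down and slightly right. Now fit these numerically and move to view the knob in the same way.

```bash
cat > fit.py <<'E'
from h import *
def fit(f,m,cx,cy,hw,zd,zr,lo,hi):
    im=cv2.imread(f).astype(int);b,g,r=im[...,0],im[...,1],im[...,2]
    x0,y0=cx-hw,cy-hw;sub=im[y0:y0+2*hw,x0:x0+2*hw]
    w=sub[...,2]-np.maximum(sub[...,0],sub[...,1]);red=w>50
    v=sub.min(2);mask=(((v>lo)&(v<hi))|red).astype(np.uint8)
    mask=cv2.morphologyEx(mask,cv2.MORPH_CLOSE,np.ones((3,3)))
    cs,_=cv2.findContours(mask,cv2.RETR_EXTERNAL,cv2.CHAIN_APPROX_NONE);c=max(cs,key=cv2.contourArea)
    h=cv2.convexHull(c).reshape(-1,2)+[x0,y0]
    W=np.array([onz("wrist",q,zd,m)[:2] for q in h]).astype(np.float32)
    from scipy.optimize import least_squares
    s=least_squares(lambda p:np.hypot(*(W-p[:2]).T)-p[2],[*W.mean(0),.02],loss="soft_l1",f_scale=.001).x
    print("circle",s.round(4))
    ys,xs=np.nonzero(red);P=np.array([onz("wrist",(x+x0,y+y0),zr,m)[:2] for x,y in zip(xs,ys)]);ww=w[ys,xs];rc=(P*ww[:,None]).sum(0)/ww.sum()
    C=np.cov((P-rc).T,aweights=ww);e=np.linalg.eigh(C)[1][:,1];e*=np.sign(e[0])
    d=rc-s[:2];print("red n",len(P),rc.round(4),"axis",np.degrees(np.arctan2(e[1],e[0])).round(1),"from centre",np.degrees(np.arctan2(d[1],d[0])).round(1),"r",np.hypot(*d).round(4))
E
python3 - <<'E'
from fit import *
m=manip.camera_model("wrist")
fit("pics/w5.png",m,250,169,26,.0865,.0865,80,256)
to((.535,.315,.15),173)
E
```

```text
circle [0.6324 0.0129 0.0199]
red n 64 [0.645  0.0157] axis 12.3 from centre 12.4 r 0.0129
pose [0.6498 0.0156 0.2189] [-179.95    0.    172.79] tool cm: [15.15 28.27  6.87] roll -0.004
```

```bash
python3 lk.py 6 shaft_tip=.109
python3 - <<'E'
from fit import *
m=manip.camera_model("wrist")
print(manip.state()["ee_pos"],manip.state()["qd"].round(2).max())
fit("pics/w6.png",m,250,169,26,.0865,.0865,80,256)
E
python3 -m handwheel '[{"translation":[2.16,4.04,0],"roll":0},{"translation":[2.16,4.04,0],"roll":0},{"translation":[2.16,4.04,0],"roll":0},{"translation":[2.16,4.04,0],"roll":0},{"translation":[2.16,4.04,1.7],"roll":0},{"translation":[2.16,4.04,1.7],"roll":0},{"translation":[2.16,4.04,1.7],"roll":0},{"translation":[0,0,1.7],"roll":0},{"translation":[0,0,0],"roll":0},{"translation":[0,0,0],"roll":0},{"translation":[0,0,0],"roll":0},{"translation":[0,0,0],"roll":0}]' 8.54
python3 lk.py 7 knob=0 knob_bore=0 knob_mark=.016;python3 - <<'E'
from fit import *
m=manip.camera_model("wrist")
print(manip.state()["ee_pos"],manip.state()["qd"].round(2).max())
p=proj("wrist",(.513,.3155,.005),m).astype(int);print(p)
fit("pics/w7.png",m,p[0],p[1],40,.005,.032,95,256)
E
```

```text
cam [0.578 0.025 0.361] [ 0.27 -0.03 -0.96] 280.8457283762798
shaft_tip [([25.3, 69.8], 0.55, [0.5203, -0.1614, 0.109]), ([253.5, 174.6], 0.53, [0.6332, 0.0163, 0.109])]
[0.64981565 0.01547786 0.21916837] 0.01
circle [0.6329 0.0179 0.02  ]
red n 60 [0.6455 0.0207] axis 12.9 from centre 12.2 r 0.0129
time: 8.97
ee_pos: [0.5499, 0.2803, 0.16]
eef_rot: [180.0, 0.1, 172.7]
wrist_force: [0.1, 0.2, -0.7]
width: 0.0853
gripper_force: 0.0
cam [0.478 0.29  0.301] [ 0.28 -0.03 -0.96] 280.8457283762798
knob [([282.1, 139.7], 0.85, [0.5111, 0.3145, 0.0])]
knob_bore [([279.4, 141.0], 0.73, [0.5121, 0.3115, 0.0]), ([334.9, 268.4], 0.68, [0.6732, 0.3629, 0.0])]
knob_mark [([290.5, 169.3], 0.59, [0.5405, 0.3187, 0.016])]
[0.5489554  0.28156676 0.15913126] 0.3
[282 143]
circle [0.511  0.316  0.0285]
red n 75 [0.5215 0.318 ] axis 11.2 from centre 10.7 r 0.0107
```

Run:
```python
from fit import *
s=manip.state();print(s["qpos"].round(1))
to((.511,.316,.08),191)
# lateral bias check with the shut fingers in w6 (TCP at .6498,.0155,.2191)
m=manip.camera_model("wrist")
print("TCP now px",proj("wrist",s["ee_pos"],m).round(1))
im=cv2.cvtColor(cv2.imread("pics/w6.png"),cv2.COLOR_BGR2GRAY)
for r in (228,234,240,246,252,258):print(r,im[r,236:276].tolist())
```

```text
[-46.   24.1  21.4  86.8  -9.1  70.8  59.5]
pose [0.549  0.2816 0.1591] [1.7996e+02 6.0000e-02 1.7282e+02] tool cm: [4.2  2.94 7.91] roll -0.317
TCP now px [254.7 246.6]
228 [25, 25, 27, 27, 26, 25, 28, 27, 26, 26, 25, 29, 26, 27, 29, 26, 25, 28, 26, 27, 25, 26, 27, 29, 28, 25, 27, 27, 26, 29, 24, 26, 26, 24, 27, 27, 25, 25, 27, 28]
234 [28, 23, 27, 25, 28, 26, 73, 110, 120, 120, 116, 112, 116, 119, 120, 119, 90, 34, 34, 33, 34, 32, 92, 121, 120, 116, 111, 112, 116, 120, 121, 109, 72, 27, 27, 25, 27, 25, 25, 27]
240 [33, 36, 34, 35, 32, 47, 96, 119, 121, 120, 121, 120, 120, 120, 120, 110, 76, 32, 33, 33, 34, 34, 75, 110, 120, 120, 119, 121, 119, 120, 119, 120, 98, 57, 38, 39, 37, 37, 36, 36]
246 [35, 35, 34, 34, 34, 91, 120, 120, 120, 120, 119, 116, 116, 120, 120, 105, 68, 34, 34, 34, 32, 34, 62, 102, 120, 120, 120, 120, 116, 116, 120, 120, 121, 91, 38, 37, 35, 36, 37, 39]
252 [41, 42, 41, 42, 74, 107, 119, 120, 120, 120, 120, 119, 120, 119, 121, 102, 60, 34, 35, 34, 34, 34, 62, 102, 119, 119, 120, 120, 120, 120, 119, 120, 120, 104, 71, 51, 50, 52, 51, 51]
258 [34, 36, 31, 45, 96, 119, 120, 120, 119, 120, 120, 120, 120, 120, 120, 94, 41, 28, 32, 32, 30, 31, 47, 97, 120, 120, 121, 120, 119, 121, 120, 119, 120, 119, 95, 49, 38, 39, 38, 37]
```

```bash
python3 -m handwheel '[{"translation":[1.4,0.98,1.6],"roll":0},{"translation":[1.4,0.98,1.6],"roll":0},{"translation":[1.4,0.98,1.6],"roll":0},{"translation":[0,0,1.6],"roll":-0.079},{"translation":[0,0,1.5],"roll":-0.079},{"translation":[0,0,0],"roll":-0.079},{"translation":[0,0,0],"roll":-0.08},{"translation":[0,0,0],"roll":0},{"translation":[0,0,0],"roll":0},{"translation":[0,0,0],"roll":0},{"translation":[0,0,0],"roll":0}]' 8.54
python3 lk.py 8 knob_mark=.016;python3 - <<'E'
from fit import *
m=manip.camera_model("wrist")
p=proj("wrist",(.511,.316,.005),m).astype(int);print(p)
try: fit("pics/w8.png",m,p[0],p[1],55,.005,.032,95,256)
except Exception as e: print(e)
to((.511,.316,.009),191)
E
```

```text
time: 10.08
ee_pos: [0.5104, 0.3166, 0.0796]
eef_rot: [180.0, 0.0, -169.0]
wrist_force: [0.1, 0.3, -0.4]
width: 0.0854
gripper_force: 0.0
cam [0.439 0.303 0.221] [ 0.27  0.06 -0.96] 280.8457283762798
knob_mark [([251.0, 242.8], 0.58, [0.5397, 0.3193, 0.016])]
[253 204]
circle [0.5122 0.3149 0.0289]
red n 120 [0.5219 0.3168] axis 12.2 from centre 11.4 r 0.0098
pose [0.5102 0.3167 0.0795] [ 1.7999e+02  1.0000e-02 -1.6899e+02] tool cm: [-0.06 -0.08  7.05] roll 0.000
```

View pics/w8.png

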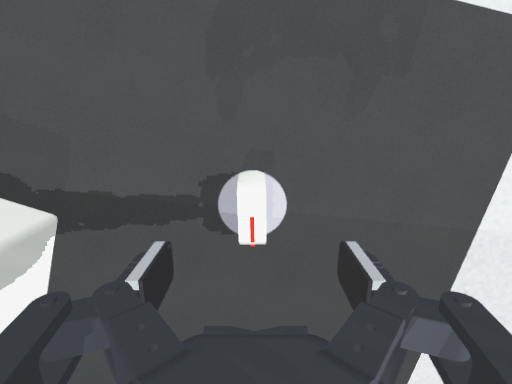

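The bar lies centred between the open fingers at (252,205), with its mark pointing along the tool's -x. Descend and grip.

```bash
python3 -m handwheel '[{"translation":[-0.13,-0.17,1.2],"roll":-0.01},{"translation":[0,0,1.3],"roll":0},{"translation":[0,0,1.3],"roll":0},{"translation":[0,0,1.3],"roll":0},{"translation":[0,0,1.3],"roll":0},{"translation":[0,0,0.65],"roll":0},{"translation":[0,0,0],"roll":0},{"translation":[0,0,0],"roll":0},{"translation":[0,0,0],"roll":0}]' 8.54
python3 -m handwheel '[{"translation":[0,0,0],"roll":0},{"translation":[0,0,0],"roll":0},{"translation":[0,0,0],"roll":0},{"translation":[0,0,0],"roll":0},{"translation":[0,0,0],"roll":0},{"translation":[0,0,0],"roll":0},{"translation":[0,0,0],"roll":0},{"translation":[0,0,0],"roll":0},{"translation":[0,0,0],"roll":0},{"translation":[0,0,0],"roll":0},{"translation":[0,0,0],"roll":0},{"translation":[0,0,0],"roll":0}]' 1.0
```

```text
time: 10.93
ee_pos: [0.5122, 0.3154, 0.0093]
eef_rot: [180.0, 0.0, -168.4]
wrist_force: [0.4, -0.1, -0.3]
width: 0.0854
gripper_force: 0.0
time: 11.93
ee_pos: [0.512, 0.3154, 0.0092]
eef_rot: [180.0, 0.0, -168.3]
wrist_force: [0.8, -0.1, 5.2]
width: 0.0192
gripper_force: 59.2
```

```bash
python3 -m handwheel '[{"translation":[0,0,-2],"roll":0},{"translation":[0,0,-3],"roll":0},{"translation":[0,0,-3],"roll":0},{"translation":[0,0,-3],"roll":0},{"translation":[0,0,-3],"roll":0},{"translation":[0,0,0],"roll":0},{"translation":[0,0,0],"roll":0},{"translation":[0,0,0],"roll":0}]' 1.0
python3 lk.py 9 knob_mark=.156
python3 - <<'E'
from fit import *
print(manip.state()["width"])
to((.6329,.0177,.15),192.4)
E
```

```text
time: 12.6
ee_pos: [0.5111, 0.315, 0.1478]
eef_rot: [-180.0, -0.1, -168.3]
wrist_force: [-0.7, 0.4, -0.3]
width: 0.0188
gripper_force: 58.6
cam [0.44  0.301 0.29 ] [ 0.27  0.06 -0.96] 280.8457283762798
knob_mark [([252.0, 297.9], 0.71, [0.5384, 0.3191, 0.156])]
0.01925166403044754
pose [0.5107 0.3147 0.1469] [-1.7992e+02 -1.7000e-01 -1.6835e+02] tool cm: [ -5.97 -31.56  -0.28] roll -0.013
```

View pics/w9.png

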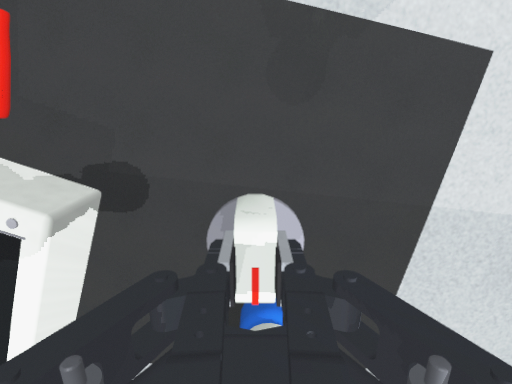

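Knob held square between the fingers, bar vertical in the image, skirt centred at column 255, its far edge at row 194.

Run:
```python
from h import *
from scipy.optimize import least_squares
s=manip.state();m=manip.camera_model("wrist");im=manip.capture("wrist")
R=Ro.from_euler('xyz',s["eef_rot"],degrees=True).as_matrix();p=s["ee_pos"];z=p[2]-.0092+.005
g=im.min(2).astype(float);pts=[]
for a in np.radians(np.arange(185,356,5)):      # rays up from (255.5,242)
    if 250<np.degrees(a)<290: continue
    rr=np.arange(35,62,.25);x=255.5+rr*np.cos(a);y=240+rr*np.sin(a)
    v=cv2.remap(g.astype(np.float32),x[None].astype(np.float32),y[None].astype(np.float32),cv2.INTER_LINEAR)[0]
    v=cv2.GaussianBlur(v[None],(7,1),1.5)[0];d=np.diff(v);k=d.argmin()
    if d[k]<-3: pts.append((x[k],y[k]))
W=np.array([R.T@(onz("wrist",q,z,m)-p) for q in pts])[:,:2]
f=least_squares(lambda c:np.hypot(*(W-c[:2]).T)-.028,[0,0],loss="soft_l1",f_scale=.0005)
print(len(W),"knob centre in tool (mm)",f.x*1e3,"resid",np.abs(f.fun).mean()*1e3)
print(p,s["eef_rot"]);print("path"); to((.6329,.0177,.15),192.4)
```

```text
27 knob centre in tool (mm) [0.66388531 0.3175835 ] resid 0.3342661994841631
[0.51073779 0.31469355 0.14690881] [-1.79923455e+02 -1.71857991e-01 -1.68347673e+02]
path
pose [0.5108 0.3147 0.147 ] [-1.7992e+02 -1.7000e-01 -1.6835e+02] tool cm: [ -5.96 -31.56  -0.28] roll -0.013
```

```bash
python3 -m handwheel '[{"translation":[-0.67,-3.5,0],"roll":0},{"translation":[-0.67,-3.5,0],"roll":0},{"translation":[-0.67,-3.5,0],"roll":0},{"translation":[-0.67,-3.5,0],"roll":0},{"translation":[-0.67,-3.5,0],"roll":0},{"translation":[-0.67,-3.5,0],"roll":0},{"translation":[-0.67,-3.5,0],"roll":0},{"translation":[-0.67,-3.5,0],"roll":0},{"translation":[-0.67,-3.5,0],"roll":-0.013},{"translation":[0,0,0],"roll":0},{"translation":[0,0,0],"roll":0},{"translation":[0,0,0],"roll":0},{"translation":[0,0,0],"roll":0}]' 1.0
python3 -c "
from h import *
print(manip.state()['width']);to((.6336,.01775,.122),192.4)"
```

```text
time: 13.83
ee_pos: [0.6338, 0.0207, 0.1479]
eef_rot: [179.9, -0.1, -167.5]
wrist_force: [-0.2, -0.4, -0.2]
width: 0.019
gripper_force: 58.8
0.01896760046186677
pose [0.6338 0.0207 0.1479] [ 1.7994e+02 -8.0000e-02 -1.6749e+02] tool cm: [ 0.08 -0.29  2.59] roll 0.002
```

```bash
python3 -m handwheel '[{"translation":[0,0,0.6],"roll":0},{"translation":[0,0,0.6],"roll":0},{"translation":[0,0,0.6],"roll":0},{"translation":[0,0,0.5],"roll":0},{"translation":[0,0,0],"roll":0},{"translation":[0,0,0],"roll":0},{"translation":[0,0,0],"roll":0},{"translation":[0,0,0],"roll":0},{"translation":[0,0,0],"roll":0}]' 1.0
python3 -c "
from h import *
to((.6336,.01775,.120),192.4)"
```

```text
time: 14.58
ee_pos: [0.6346, 0.0188, 0.1262]
eef_rot: [-180.0, 0.0, -167.6]
wrist_force: [0.3, 0.3, 0.4]
width: 0.0191
gripper_force: 58.8
pose [0.6346 0.0188 0.1262] [-1.7999e+02  3.0000e-02 -1.6762e+02] tool cm: [ 0.12 -0.08  0.62] roll -0.000
```

```bash
python3 -m handwheel '[{"translation":[0.12,-0.08,0.2],"roll":0},{"translation":[0,0,0.2],"roll":0},{"translation":[0,0,0.2],"roll":0},{"translation":[0,0,0],"roll":0},{"translation":[0,0,0],"roll":0},{"translation":[0,0,0],"roll":0}]' 1.0
python3 -c "
from h import *
to((.6336,.01775,.114),192.4)"
```

```text
time: 15.08
ee_pos: [0.6334, 0.0179, 0.1197]
eef_rot: [180.0, -0.0, -167.6]
wrist_force: [1.2, -0.7, -0.7]
width: 0.0194
gripper_force: 58.8
pose [0.6334 0.0179 0.1197] [ 1.8000e+02 -1.0000e-02 -1.6761e+02] tool cm: [-0.02 -0.02  0.57] roll -0.000
```

Descend to probe the fit: 4 mm puts the mouth about 2.5 mm below the tip.

```bash
python3 -m handwheel '[{"translation":[0,0,0.1],"roll":0},{"translation":[0,0,0.1],"roll":0},{"translation":[0,0,0.1],"roll":0},{"translation":[0,0,0.1],"roll":0},{"translation":[0,0,0],"roll":0},{"translation":[0,0,0],"roll":0},{"translation":[0,0,0],"roll":0}]' 1.0
python3 -c "
from h import *
to((.6336,.01775,.109),192.4);print(manip.state()['torque'].round(3))"
```

```text
time: 15.67
ee_pos: [0.6334, 0.0178, 0.1158]
eef_rot: [180.0, -0.0, -167.6]
wrist_force: [0.4, -0.7, 0.1]
width: 0.0191
gripper_force: 58.8
pose [0.6334 0.0178 0.1158] [ 1.8000e+02 -1.0000e-02 -1.6761e+02] tool cm: [-0.02 -0.01  0.68] roll -0.000
[-0.025 -0.005 -0.011]
```

```bash
python3 -m handwheel '[{"translation":[0,0,0.12],"roll":0},{"translation":[0,0,0.12],"roll":0},{"translation":[0,0,0.12],"roll":0},{"translation":[0,0,0.12],"roll":0},{"translation":[0,0,0.12],"roll":0},{"translation":[0,0,0],"roll":0},{"translation":[0,0,0],"roll":0}]' 1.0
python3 -c "
from h import *
to((.6336,.01775,.1020),192.4);print(manip.state()['torque'].round(3))"
```

```text
time: 16.25
ee_pos: [0.6333, 0.0178, 0.1096]
eef_rot: [180.0, -0.0, -167.6]
wrist_force: [-0.0, -0.2, 0.2]
width: 0.019
gripper_force: 58.8
pose [0.6333 0.0178 0.1096] [ 1.8000e+02 -2.0000e-02 -1.6761e+02] tool cm: [-0.03 -0.01  0.76] roll -0.000
[-0.032  0.044 -0.   ]
```

```bash
python3 -m handwheel '[{"translation":[0,0,0.12],"roll":0},{"translation":[0,0,0.12],"roll":0},{"translation":[0,0,0.12],"roll":0},{"translation":[0,0,0.12],"roll":0},{"translation":[0,0,0.12],"roll":0},{"translation":[0,0,0.12],"roll":0},{"translation":[0,0,0],"roll":0},{"translation":[0,0,0],"roll":0}]' 1.0
python3 -m handwheel '[{"translation":[0,0,0.1],"roll":0},{"translation":[0,0,0.1],"roll":0},{"translation":[0,0,0],"roll":0},{"translation":[0,0,0],"roll":0}]' 1.0
python3 -m handwheel '[{"translation":[0,0,0.1],"roll":0},{"translation":[0,0,0.1],"roll":0},{"translation":[0,0,0],"roll":0},{"translation":[0,0,0],"roll":0}]' 1.0
```

```text
time: 16.92
ee_pos: [0.6334, 0.0179, 0.1025]
eef_rot: [-180.0, -0.0, -167.6]
wrist_force: [0.1, 0.1, -1.3]
width: 0.019
gripper_force: 58.8
time: 17.25
ee_pos: [0.6335, 0.0178, 0.101]
eef_rot: [180.0, 0.0, -167.6]
wrist_force: [-2.7, -0.0, 4.2]
width: 0.0191
gripper_force: 59.1
time: 17.58
ee_pos: [0.6335, 0.0178, 0.099]
eef_rot: [-180.0, 0.0, -167.6]
wrist_force: [-3.0, -0.4, 6.7]
width: 0.0191
gripper_force: 59.4
```

```bash
python3 -m handwheel '[{"translation":[0,0,0.1],"roll":0},{"translation":[0,0,0.1],"roll":0},{"translation":[0,0,0.1],"roll":0},{"translation":[0,0,0],"roll":0},{"translation":[0,0,0],"roll":0}]' 1.0
python3 -m handwheel '[{"translation":[0,0,0.1],"roll":0},{"translation":[0,0,0.05],"roll":0},{"translation":[0,0,0],"roll":0},{"translation":[0,0,0],"roll":0},{"translation":[0,0,0],"roll":0}]' 1.0
```

```text
time: 18.0
ee_pos: [0.6336, 0.0178, 0.0964]
eef_rot: [180.0, 0.0, -167.6]
wrist_force: [-4.3, -0.4, 9.6]
width: 0.0191
gripper_force: 59.7
time: 18.42
ee_pos: [0.6336, 0.0178, 0.0958]
eef_rot: [180.0, 0.1, -167.6]
wrist_force: [-5.7, 0.1, 14.1]
width: 0.0193
gripper_force: 60.8
```

```bash
python3 -m handwheel '[{"translation":[0,0,0.05],"roll":0},{"translation":[0,0,0.05],"roll":0},{"translation":[0,0,0.05],"roll":0},{"translation":[0,0,0],"roll":0},{"translation":[0,0,0],"roll":0},{"translation":[0,0,0],"roll":0},{"translation":[0,0,0],"roll":0},{"translation":[0,0,0],"roll":0}]' 1.0
python3 -c "
from h import *
manip.capture('scene')
for q in ('hasp_end','staple_top','padlock','screw_jar'):print(q,[(np.round(d['at'],1).tolist(),round(d['p'],2)) for d in manip.spot_point('scene',q)[:2]])
s=manip.state();print(s['ee_pos'],s['wrist_force'],s['torque'])"
```

```text
time: 19.08
ee_pos: [0.6338, 0.0177, 0.0955]
eef_rot: [180.0, 0.1, -167.6]
wrist_force: [-11.1, 0.4, 22.5]
width: 0.0192
gripper_force: 61.9
hasp_end [([118.4, 220.4], 0.73), ([160.0, 215.2], 0.67)]
staple_top [([243.3, 219.2], 0.52)]
padlock [([120.5, 221.2], 0.64)]
screw_jar [([361.9, 241.2], 0.57)]
[0.63378761 0.01773002 0.09555534] [-11.00206076  -0.0494778   23.35000759] [-0.08000216  2.50712991  0.00383882]
```

```bash
python3 -c "
from workcell import manip
print(manip.hand_in())"
```

```text
the job is handed in; nothing more can be done
None
```

The job is handed in: the hasp lies flat with the staple through its slot, and the knob is on the D-shaft, held pressed at the end of its travel with about 22 N; I never moved the screwdriver, padlock or jar, and the last camera check still found the padlock and jar in place.

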